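# Sort the lay-up hand tools back into their fitted trays

### The job

Clear the lay-up table for the next part: put the orange spring clamp, the cork sanding block, the red hex keys and the roll of blue tape each back in its own fitted home (orange-floored, cork-floored and narrow red-floored tray, blue tape stand), in any order. Each must lie flat and fully down in its recess, lengthwise, and the tape flat on its base round the hub; let go of everything, and leave the black marker where it lies.

Things in the scene. Friction and masses are not known exactly. Their poses are not given: they have to be found in the camera images.
- orange_clamp_mid (a point): Orange spring clamp lying flat on its side, 52 mm wide (x) by 110 mm long (y) by 19 mm high; rigid, it need not be opened; grip it across its width (about 52 mm) at the middle of its length. Point: its centre, 9 mm above its underside; z up. About 60 g. Like all the things and trays it lies on a flat white board whose top is 40 mm above the table.
- cork_block_mid (a point): Brown cork sanding block with paper round it, 60 mm (x) by 100 mm (y) by 28 mm high, lying flat; grip across the 60 mm. Point: its centre, 14 mm above its underside; z up. About 50 g.
- hex_keys_mid (a point): Red folding hex-key set, 27 mm (x) by 90 mm (y) by 20 mm high, lying flat; grip across the 27 mm. Point: its centre, 10 mm above its underside; z up. About 90 g.
- blue_tape_mid (a point): Roll of blue masking tape lying flat, 97 mm across, 24 mm high, hole 78 mm across, so its wall is about 9 mm thick: pinch the wall from above, one finger in the hole (wall middle 44 mm from the centre). Point: centre of the hole, 12 mm above the underside; z up. About 70 g.
- clamp_tray: Fixed grey tool tray, 138 (x) by 88 mm (y). Floor 5 mm thick; walls 17 mm high, the long sides open for 64 mm in the middle for the fingers. Orange floor; recess 130 mm (x) by 72 mm (y): home of the orange clamp, laid with its length along x, either way round. Origin: centre of the underside, on the board, below the recess's middle; x within 0.13 rad of world x.
- block_tray: Fixed grey tool tray, 138 (x) by 88 mm (y). Floor 5 mm thick; walls 17 mm high, the long sides open for 64 mm in the middle for the fingers. Light brown cork floor; recess 120 mm (x) by 80 mm (y): home of the sanding block, laid with its length along x. Origin: centre of the underside, on the board, below the recess's middle; x within 0.13 rad of world x.
- key_tray: Fixed grey tool tray, 138 (x) by 88 mm (y). Floor 5 mm thick; walls 17 mm high, the long sides open for 64 mm in the middle for the fingers. Red floor; narrow recess 110 mm (x) by 47 mm (y) between thick corner blocks: home of the hex keys, laid with their length along x. Origin: centre of the underside, on the board, below the recess's middle; x within 0.13 rad of world x.
- tape_stand: Fixed grey square base, 104 x 104 x 5 mm, with a blue disc and in its middle a low grey hub, 56 mm across at the foot, rising 9 mm above the base (14 mm above the board) and narrowing to 36 mm at its top. The tape lies flat on the base, the hub inside its hole. Origin: centre of the underside, on the board, on the hub's axis.
- marker: Black felt marker, 18 mm thick and 133 mm long (along its y), lying on the board's front edge; not part of the job, it stays where it lies. Origin: on its underside, half-way along.

How it is judged:
By the outcome, as a careful person would: the job done as asked, in the order asked, and still so for the second after the job is handed in, with the robot touching nothing.
It also fails if it takes over 99 s, if anything falls off the work surface, if the arm or the gripper's body presses on something with over 40 N, if the wrist force passes 120 N, or if a joint passes its speed limit or range.

### The arm

A 7-joint arm with a two-finger parallel gripper is mounted at the origin on a cart in front of the work surface, level with it; the furniture and walls round the work are solid. World frame = base frame: x ahead of the robot, y to its left, z up, the work surface at z = 0. Lengths are in m, angles in rad, forces in N, time in s.
With the tool pointing down it reaches from about 0.4 to 0.875 m from the base axis. Payload 19.3 kg.
Tool frame: the origin (TCP) lies midway between the tips of the shut fingers; the grasp point (between the pads) lies 19 mm behind it; z points along the fingers, y is the line along which they close (so a half turn about z gives the same grasp; the last joint's range is limited). The gripper opens to 85 mm and grips with 20 to 120 N. Pads are 22 mm wide; open, the fingers measure 114 mm over their backs; the gripper's body (76 mm by 85 mm) begins 54 mm behind the grasp point. The pads swing forward as they close: fully open they stand 13 mm farther back than shut.
Start: joints at [1.226, 0.521, -0.036, 1.599, 0.021, 1.021, -0.113], TCP at [0.17, -0.602, 0.231] pointing down, gripper open.
Joint ranges: [-2.91, 2.91], [-0.3, 2.13], [-1.5, 1.42], [0.17, 2.43], [-1.26, 4.41], [0.16, 1.93], [-2.52, 2.52]. Speed limits (rad/s): [1.89, 1.89, 2.39, 2.39, 3.01, 3.01, 3.01].

### API

Orientations are given as [roll, pitch, yaw] about the fixed x, y, z axes, in that order (R = Rz(yaw) Ry(pitch) Rx(roll)).
In Python, from workcell import telemetry, grab_frame, calibration, bot, outline_of, landmark_of gives the robot as it stands. The module is installed in compiled form; this text tells all that it offers.
- The arm moves only by the shell command python3 -m inch 'ROWS' [FORCE]. ROWS is JSON, a list of rows, each a list of 7 numbers: the shift along the tool's x, y, z in m, then the turn, a rotation vector about the tool's x, y, z in rad, then the closure, from 0 (fully open) to 1 (shut). A call has 1 to 5 rows; each row shifts and turns the commanded pose from where the row before left it, along the tool's axes as they then stand; what a row does not reach is not made up. A row lasts 1/10 s, in which the tool goes at most 50 mm and 8.59 degrees, less where a joint would pass 70% of its speed; a pose out of reach is approached as far as the arm can. A call is refused whole if a number of a shift passes 0.05 or a number of a turn 0.15, either way. A call with a gripper value outside its range is refused whole. The fingers move at their own pace and stop on an object; FORCE is the grip in N (left out, the last holds). Time passes only in rows, so rows that do not move let the fingers close. It gives the time, the measured TCP pose, the force, the opening and the grip force at its end, in the units of the state.
- telemetry.observe(): the state, without advancing time (a new reading comes with each control period).
- grab_frame(name): name is "side" or "top"; returns the picture (420x560x3 uint8, red, green, blue); there is no depth.
- calibration(name): a dict with "fovy" (degrees; the focal length in pixels is half the picture's height over the tangent of half this angle, whatever the lens; pixels are square), "cx", "cy" (the principal point, pixels), "pose" (4x4, takes a point from camera to world coordinates). Camera axes: x right, y down, z forward; pixel columns grow to the right and rows downward; lengths in m; the calibration is good to about 2 mm. A picture is of the moment at which its call begins. calibration takes no time and is no camera call.
- bot.job_done(): hands the job in; it is judged then, once.
Trained networks look in the newest picture that a camera, given by its name, has taken for a name from the list of things; names that differ only in an ending like _2 or _b are one class to them, and where a whole thing is asked for, a point or a joint stands for the part that bears it (a point fixed in the world has none). Each returns a list of dicts, best first, with "score" (0 to 1); they miss things now and then, are a little off and sometimes report something else, mostly with a low value. They report only what shows in the picture. A call takes as long as a camera call.
- outline_of(label, camera): "region" (420x560 bool, what is visible of it) and "rect" ([left, top, right, bottom] in pixels, round what is visible of it).
- landmark_of(label, camera): "xy" ([column, row] in pixels: a listed point, or the origin of a listed thing).
The state is a dict: "clock": time; "qpos": joint angles; "qd": joint speeds; "joint_efforts": joint torques, N m; "position": TCP position; "tool_rot": TCP orientation; "force": force on the tool from outside, world axes, zero at the start; "moment": the same for the moment, N m; "grip_width": finger opening in m; "finger_force": force on a finger pad.
Only numpy, scipy, OpenCV 4.12 (cv2) and the standard library are available. Lean on these libraries where they do the work, as an engineer would, in place of code of your own. Each camera call takes 0.05 s, during which the arm holds its last target. There are 200 camera calls.

## Working session

There is one attempt and no reset: what is moved stays moved. The work goes in short steps, Python scripts to look and compute and a shell command to move; the robot and the scene stay as the last step left them, time stands still between calls to the robot, and variables do not carry over. Pictures are saved under pics/ and viewed, at most 14 in all, crops included, and the job is handed in when it is done.

```bash
mkdir -p pics
python3 - <<'E'
from workcell import *
import cv2
s=telemetry.observe();print(s)
for n in("top","side"):
    f=grab_frame(n);cv2.imwrite(f"pics/{n}0.png",f[:,:,::-1]);print(n,calibration(n))
E
```

```text
{'clock': 0.0, 'qpos': array([ 1.2258251 ,  0.52200266, -0.03633458,  1.60001993,  0.02121186,
        1.02106685, -0.11277219]), 'qd': array([ 1.92217757e-03,  1.59072983e-04, -1.23448216e-06,  1.59538996e-03,
        5.34956453e-04,  1.22335500e-03, -8.97402127e-04]), 'joint_efforts': array([-2.35648324e-03, -9.27107763e+01,  1.97893851e+00, -3.69936168e+01,
        1.78120489e-02,  8.08789831e-03,  3.54631618e-05]), 'position': array([ 0.16945384, -0.60124159,  0.23072845]), 'tool_rot': array([-3.14048453e+00,  8.51305398e-05,  2.74801756e-01]), 'force': array([ 0.5127374 ,  0.01589061, -0.72668546]), 'moment': array([-0.0609651 ,  0.03596382,  0.01601772]), 'finger_force': 0.0, 'grip_width': 0.08524766345378926}
top {'fovy': 45.015950448174436, 'cx': 280.1765026153773, 'cy': 202.3477967936932, 'pose': array([[ 0.10495099, -0.96306445,  0.2479761 ,  0.28293318],
       [-0.99447594, -0.10206281,  0.0245111 , -0.12776329],
       [ 0.00170336, -0.24917873, -0.96845602,  1.00444577],
       [ 0.        ,  0.        ,  0.        ,  1.        ]])}
side {'fovy': 49.1591584981701, 'cx': 277.29950538501754, 'cy': 210.46605539038504, 'pose': array([[ 0.58436902,  0.57361073, -0.57400661,  0.98253336],
       [ 0.8114131 , -0.42264421,  0.40370863, -0.45376048],
       [-0.01102896, -0.70167129, -0.71241544,  0.6894758 ],
       [ 0.        ,  0.        ,  0.        ,  1.        ]])}
```

View pics/top0.png

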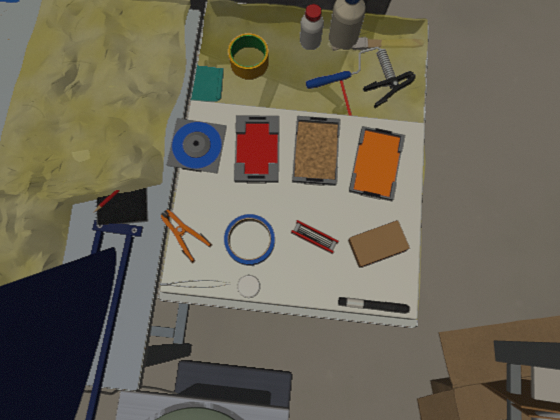

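View pics/side0.png

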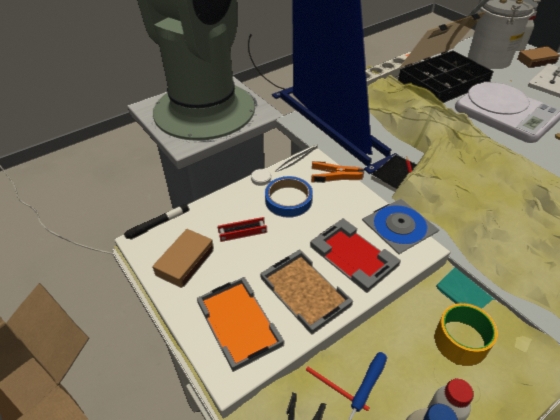

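```bash
cat > h.py <<'E'
from workcell import *
import numpy as np, cv2
def ray(cam,uv,z):
    c=calibration(cam);f=210/np.tan(np.radians(c["fovy"]/2));P=c["pose"]
    d=P[:3,:3]@np.array([(uv[0]-c["cx"])/f,(uv[1]-c["cy"])/f,1]);o=P[:3,3]
    return (o+d*(z-o[2])/d[2])
def rect(cam,mask,z):
    """mask outline mapped to plane z -> centre, sizes, angle of long side"""
    m=max(cv2.findContours(mask.astype(np.uint8),0,2)[0],key=cv2.contourArea)[:,0]
    p=np.array([ray(cam,q,z)[:2] for q in m])
    c,s,a=cv2.minAreaRect((p*1000).astype(np.float32))
    if s[0]<s[1]: s=s[::-1];a+=90
    return np.round(np.array(c)/1000,4),np.round(s,0),round(np.radians((a+90)%180-90),3)
E
python3 - <<'E'
from h import *
H=dict(orange_clamp_mid=.009,cork_block_mid=.014,hex_keys_mid=.01,blue_tape_mid=.012,clamp_tray=0,block_tray=0,key_tray=0,tape_stand=0,marker=0)
T=dict(orange_clamp_mid=.019,cork_block_mid=.028,hex_keys_mid=.02,blue_tape_mid=.024,clamp_tray=.017,block_tray=.017,key_tray=.017,tape_stand=.005,marker=.01)
for cam in("top","side"):
  grab_frame(cam)
  for k in H:
    for r in landmark_of(k,cam)[:2]: print(cam,k,round(r["score"],2),np.round(r["xy"]),ray(cam,r["xy"],.04+H[k])[:2].round(4))
    if cam=="top":
      for r in outline_of(k,cam)[:1]: print("   ",round(r["score"],2),rect(cam,r["region"],.04+T[k]))
E
```

```text
top orange_clamp_mid 0.74 [183. 232.] [0.4486 0.0752]
    0.61 (array([0.449 , 0.0742]), array([113.,  49.]), np.float64(0.853))
top cork_block_mid 0.62 [380. 243.] [ 0.467  -0.3001]
    0.82 (array([ 0.4626, -0.2958]), array([105.,  60.]), np.float64(-1.128))
top hex_keys_mid 0.72 [312. 236.] [ 0.4676 -0.1709]
    0.89 (array([ 0.465 , -0.1748]), array([89., 31.]), np.float64(1.201))
    0.6 (array([ 0.4462, -0.0556]), array([95., 94.]), np.float64(-0.657))
top clamp_tray 0.71 [373. 164.] [ 0.6294 -0.2796]
    0.65 (array([ 0.6259, -0.2845]), array([145.,  90.]), np.float64(-0.117))
top block_tray 0.97 [316. 149.] [ 0.6488 -0.1638]
    0.62 (array([ 0.6393, -0.1635]), array([146.,  91.]), np.float64(0.041))
top key_tray 0.79 [257. 153.] [ 0.6279 -0.046 ]
    0.93 (array([ 0.6302, -0.046 ]), array([143.,  87.]), np.float64(0.089))
top tape_stand 0.88 [195. 144.] [0.6339 0.0804]
    0.85 (array([0.6285, 0.0761]), array([106., 104.]), np.float64(-0.042))
top marker 0.77 [371. 306.] [ 0.3491 -0.2926]
    0.62 (array([ 0.3512, -0.2965]), array([130.,  18.]), np.float64(1.553))
side orange_clamp_mid 0.89 [335. 173.] [0.4474 0.0733]
side cork_block_mid 0.98 [183. 256.] [ 0.4645 -0.2946]
side hex_keys_mid 0.72 [239. 229.] [ 0.4646 -0.1776]
side hex_keys_mid 0.2 [181. 257.] [ 0.4596 -0.2977]
side blue_tape_mid 0.88 [287. 196.] [ 0.4464 -0.0518]
side clamp_tray 0.77 [241. 323.] [ 0.6298 -0.2806]
side block_tray 0.89 [307. 293.] [ 0.647  -0.1594]
side block_tray 0.61 [180. 256.] [ 0.4478 -0.2952]
side key_tray 0.87 [356. 259.] [ 0.6417 -0.0425]
side key_tray 0.5 [159. 225.] [ 0.3551 -0.2918]
side tape_stand 0.84 [396. 229.] [0.6334 0.0685]
side marker 0.75 [158. 225.] [ 0.3552 -0.2952]
```

The top view shows the clamp at about (185,235), tape (249,239), keys (315,236) and block (379,243). The trays are in a row above, with the tape stand at (196,144). Next I'll rectify both views to pin down the orientations.

```bash
cat >> h.py <<'E'
def ortho(cam,img,x0,x1,y0,y1,z,k):
    """k px per mm, x up, y left"""
    W=int((y1-y0)*1000*k);Hh=int((x1-x0)*1000*k)
    c=calibration(cam);f=210/np.tan(np.radians(c["fovy"]/2));P=c["pose"]
    X=[(x1,y1,z),(x1,y0,z),(x0,y0,z),(x0,y1,z)]
    q=(np.array(X)-P[:3,3])@P[:3,:3];uv=q[:,:2]/q[:,2:]*f+[c["cx"],c["cy"]]
    M=cv2.getPerspectiveTransform(uv.astype(np.float32),np.float32([(0,0),(W,0),(W,Hh),(0,Hh)]))
    return cv2.warpPerspective(img,M,(W,Hh),flags=cv2.INTER_CUBIC)
E
python3 - <<'E'
from h import *
o=[ortho(c,cv2.imread(f"pics/{c}0.png"),.38,.53,-.36,.14,.055,1.5) for c in("top","side")]
for i in o:
  for j in range(0,750,75): cv2.line(i,(j,0),(j,6),(0,0,255),1)
cv2.imwrite("pics/o1.png",np.vstack(o))
E
```

```text
(no output)
```

View pics/o1.png

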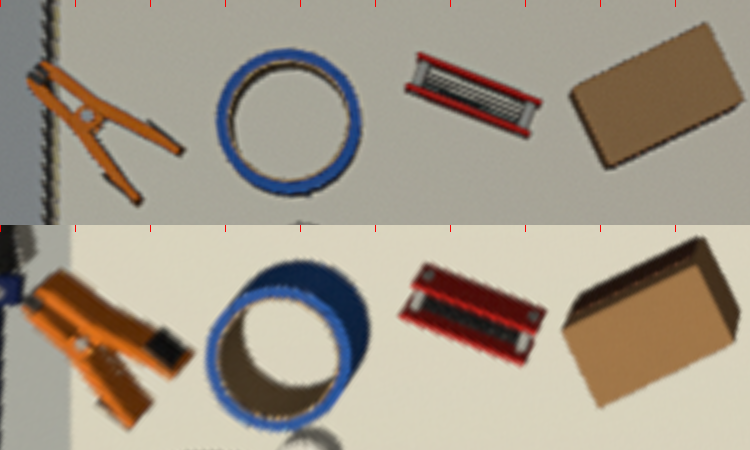

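The block's long axis is at about -1.11 rad, the keys at 1.19 and the clamp at 0.86, with its nose toward +x +y. The trays get the same treatment.

Run:
```python
from h import *
o=[ortho(c,cv2.imread(f"pics/{c}0.png"),.54,.73,-.36,.14,.057,1.5) for c in("top","side")]
cv2.imwrite("pics/o2.png",np.vstack(o))
```

```text
(no output)
```

View pics/o2.png

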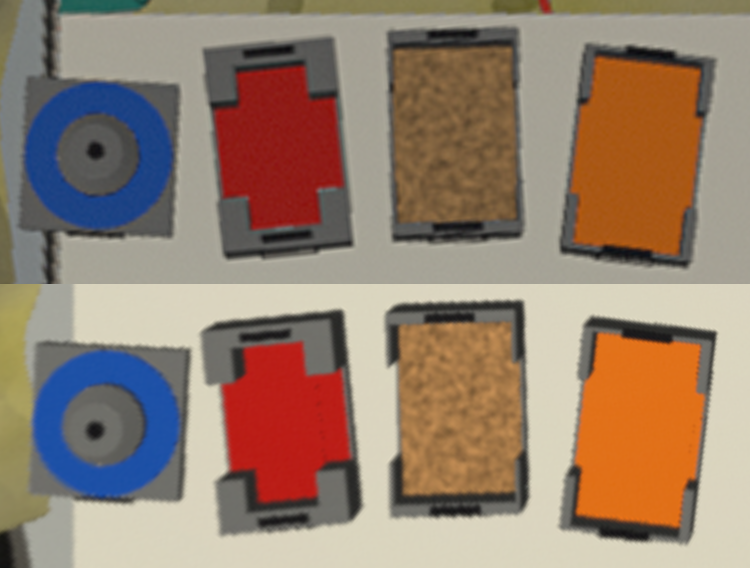

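```bash
python3 -m inch '[[0,0,0,0,0,0.15,0],[0,0,0,0,0,0,0]]' 30; python3 -c "
from h import *
s=telemetry.observe();print(s['position'],s['tool_rot'],s['qpos'],s['clock'])"
```

```text
clock: 1.75
position: [0.1696, -0.6016, 0.2313]
tool_rot: [3.142, 0.0, 0.122]
force: [-0.5, 0.6, 0.4]
grip_width: 0.0856
finger_force: 0.0
[ 0.169566   -0.60155489  0.23129636] [3.14156751e+00 1.95318039e-04 1.21619750e-01] [ 1.20043612e+00  5.21436803e-01  1.07114976e-03  1.60098300e+00
 -3.96917251e-04  1.01919667e+00 -2.47603636e-01] 1.75
```

```bash
cat >> h.py <<'E'
def go(x,y,z,yaw,p=None,psi=None):
    """tool-frame total shift (after turning to yaw), turn about tool z, from measured pose; also tilt error"""
    s=telemetry.observe();p=np.array(s["position"]) if p is None else np.array(p);r=s["tool_rot"]
    dz=(r[2]-yaw+np.pi)%(2*np.pi)-np.pi
    d=np.array([x,y,z])-p;c,n=np.cos(yaw),np.sin(yaw)
    print("turn z",round(dz,3),"shift",np.round([c*d[0]+n*d[1],n*d[0]-c*d[1],-d[2]],4),"rp",np.round(r[:2],3),"q7",s["qpos"][6].round(2),"t",s["clock"],"w",s["grip_width"].round(4),"ff",round(s["finger_force"],1))
E
python3 -c "
from h import *
go(.465,-.297,.13,-1.11)"
```

```text
Traceback (most recent call last):
  File "h.py", line 27, in go
    print("turn z",round(dz,3),"shift",np.round([c*d[0]+n*d[1],n*d[0]-c*d[1],-d[2]],4),"rp",np.round(r[:2],3),"q7",s["qpos"][6].round(2),"t",s["clock"],"w",s["grip_width"].round(4),"ff",round(s["finger_force"],1))
                                                                                                                                                            ^^^^^^^^^^^^^^^^^^^^^
AttributeError: 'float' object has no attribute 'round'
```

```bash
sed -i 's/s\["grip_width"\].round(4)/round(s["grip_width"],4)/' h.py
python3 -c "
from h import *
go(.465,-.297,.13,-1.11)"
```

```text
turn z 1.232 shift [-0.1414 -0.4     0.1013] rp [3.142 0.   ] q7 -0.25 t 1.75 w 0.0856 ff 0.0
```

```bash
python3 -m inch '[[0,0,0,0,0,0.137,0],[0,0,0,0,0,0.137,0],[0,0,0,0,0,0.137,0],[0,0,0,0,0,0.137,0],[0,0,0,0,0,0.137,0]]'|head -3
python3 -m inch '[[0,0,0,0,0,0.137,0],[0,0,0,0,0,0.137,0],[0,0,0,0,0,0.137,0],[0,0,0,0,0,0.137,0],[0,0,0,0,0,0,0]]'|head -3
python3 -m inch '[[-0.014,-0.04,0.01,0,0,0,0],[-0.014,-0.04,0.01,0,0,0,0],[-0.014,-0.04,0.01,0,0,0,0],[-0.014,-0.04,0.01,0,0,0,0],[-0.014,-0.04,0.01,0,0,0,0]]'|head -3
python3 -m inch '[[-0.014,-0.04,0.01,0,0,0,0],[-0.014,-0.04,0.01,0,0,0,0],[-0.014,-0.04,0.01,0,0,0,0],[-0.014,-0.04,0.01,0,0,0,0],[0,0,0,0,0,0,0]]'|head -3
python3 -c "
from h import *
go(.465,-.297,.13,-1.11)"
```

```text
clock: 2.25
position: [0.1696, -0.6015, 0.2313]
tool_rot: [-3.142, 0.0, -0.561]
clock: 2.75
position: [0.1698, -0.6015, 0.2312]
tool_rot: [3.141, 0.0, -1.107]
clock: 3.25
position: [0.3184, -0.4483, 0.1811]
tool_rot: [-3.141, -0.0, -1.1]
clock: 3.75
position: [0.4393, -0.323, 0.14]
tool_rot: [-3.14, 0.002, -1.093]
turn z 0.017 shift [-0.0119 -0.0346  0.01  ] rp [-3.14e+00  2.00e-03] q7 -1.97 t 3.75 w 0.0852 ff 0.0
```

```bash
python3 -m inch '[[-0.006,-0.017,0.005,0,0,0.017,0],[-0.006,-0.017,0.005,0,0,0,0],[0,0,0,0,0,0,0],[0,0,0.02,0,0,0,0],[0,0,0.02,0,0,0,0]]'|head -3
python3 -m inch '[[0,0,0.02,0,0,0,0],[0,0,0.016,0,0,0,0],[0,0,0.01,0,0,0,0],[0,0,0.006,0,0,0,0],[0,0,0,0,0,0,0]]'
python3 -m inch '[[0,0,0,0,0,0,0.5],[0,0,0,0,0,0,0.5],[0,0,0,0,0,0,0.7],[0,0,0,0,0,0,0.7],[0,0,0,0,0,0,0.7]]' 35
python3 -c "
from h import *
go(.465,-.297,.038,-1.11)"
```

```text
clock: 4.25
position: [0.4611, -0.3027, 0.0912]
tool_rot: [-3.141, -0.001, -1.121]
clock: 4.75
position: [0.4606, -0.3025, 0.039]
tool_rot: [3.141, 0.0, -1.124]
force: [-0.1, 0.4, -1.1]
grip_width: 0.0855
finger_force: 0.0
clock: 5.25
position: [0.4613, -0.3026, 0.0401]
tool_rot: [-3.141, -0.001, -1.125]
force: [-0.2, 0.6, 5.5]
grip_width: 0.0573
finger_force: 37.3
turn z -0.015 shift [-0.0034 -0.0058  0.0021] rp [-3.141e+00 -1.000e-03] q7 -2.0 t 5.25 w 0.0573 ff 37.3
```

```bash
python3 -m inch '[[0,0,-0.01,0,0,0,0.7],[0,0,-0.03,0,0,0,0.7],[0,0,-0.03,0,0,0,0.7],[0,0,-0.02,0,0,0,0.7],[0,0,0,0,0,0,0.7]]'
python3 -m inch '[[0,0,0,0,0,-0.08,0.7],[0,0,0,0,0,-0.13,0.7],[0,0,0,0,0,-0.13,0.7],[0,0,0,0,0,-0.13,0.7],[0,0,0,0,0,-0.13,0.7]]'|head -3
python3 -m inch '[[0,0,0,0,0,-0.13,0.7],[0,0,0,0,0,-0.13,0.7],[0,0,0,0,0,-0.13,0.7],[0,0,0,0,0,-0.1,0.7],[0,0,0,0,0,-0.065,0.7]]'|tail -3
python3 -c "
from h import *
f=grab_frame('side');cv2.imwrite('pics/s1.png',f[:,:,::-1])
go(.647,-.164,.13,.03)"
```

```text
clock: 5.75
position: [0.462, -0.3032, 0.1327]
tool_rot: [-3.139, -0.004, -1.125]
force: [0.1, -0.5, -0.4]
grip_width: 0.0574
finger_force: 37.8
clock: 6.25
position: [0.4606, -0.3024, 0.1294]
tool_rot: [3.142, 0.0, -0.52]
force: [0.0, 0.5, -0.7]
grip_width: 0.0573
finger_force: 37.7
turn z 0.007 shift [ 0.1906 -0.1328 -0.0007] rp [-3.142  0.   ] q7 -1.11 t 6.8 w 0.0575 ff 37.7
```

View pics/s1.png

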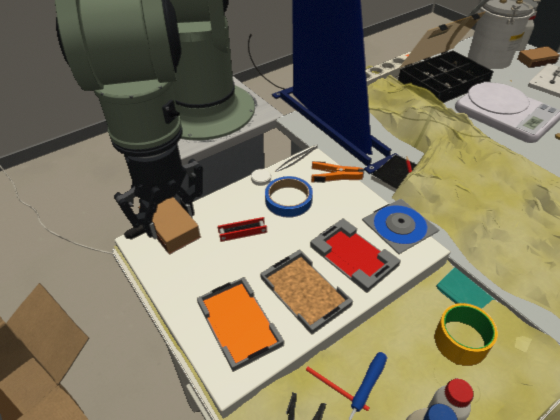

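The block is held at about (177,222), roughly level. I'll carry it to the cork tray.

```bash
python3 -m inch '[[0.02,-0.014,0,0,0,0,0.7],[0.035,-0.024,0,0,0,0,0.7],[0.035,-0.024,0,0,0,0,0.7],[0.035,-0.024,0,0,0,0,0.7],[0.035,-0.024,0,0,0,0,0.7]]'|head -3
python3 -m inch '[[0.02,-0.015,0,0,0,0,0.7],[0.01,-0.008,0,0,0,0.007,0.7],[0,0,0.02,0,0,0,0.7],[0,0,0.02,0,0,0,0.7],[0,0,0,0,0,0,0.7]]'|head -3
python3 -c "
from h import *
f=grab_frame('top')
r=landmark_of('cork_block_mid','top')
for q in r[:2]:print(q['score'],q['xy'],ray('top',q['xy'],.105))
r=outline_of('cork_block_mid','top')
for q in r[:1]:print(q['score'],rect('top',q['region'],.119))
go(.647,-.164,.0445,.03)"
```

```text
clock: 7.3
position: [0.6185, -0.1865, 0.1293]
tool_rot: [3.141, 0.0, 0.028]
clock: 7.8
position: [0.6447, -0.1642, 0.0869]
tool_rot: [-3.141, 0.004, 0.021]
turn z -0.008 shift [ 0.0002 -0.0005  0.0457] rp [ 3.141e+00 -1.000e-03] q7 -1.43 t 7.95 w 0.0573 ff 37.8
```

```bash
python3 -m inch '[[0,0,0.015,0,0,0,0.7],[0,0,0.015,0,0,0,0.7],[0,0,0.008,0,0,0,0.7],[0,0,0.005,0,0,0,0.7],[0,0,0.001,0,0,0,0.7]]'|sed -n 1,4p
python3 -m inch '[[0,0,0,0,0,0,0.7],[0,0,0.001,0,0,0,0.7]]'|sed -n 1,4p
python3 -c "
from h import *
f=grab_frame('side');cv2.imwrite('pics/s2.png',cv2.resize(f[150:380,170:420,::-1],None,fx=2,fy=2))
go(.647,-.164,.0445,.03)"
```

```text
clock: 8.45
position: [0.6465, -0.1638, 0.0449]
tool_rot: [-3.141, 0.001, 0.023]
force: [-7.5, 1.4, 15.5]
clock: 8.65
position: [0.6469, -0.1639, 0.0449]
tool_rot: [3.142, -0.0, 0.023]
force: [-9.0, 1.6, 24.4]
turn z -0.007 shift [0.0001 0.0001 0.0004] rp [ 3.142 -0.   ] q7 -1.44 t 8.7 w 0.0574 ff 39.2
```

View pics/s2.png

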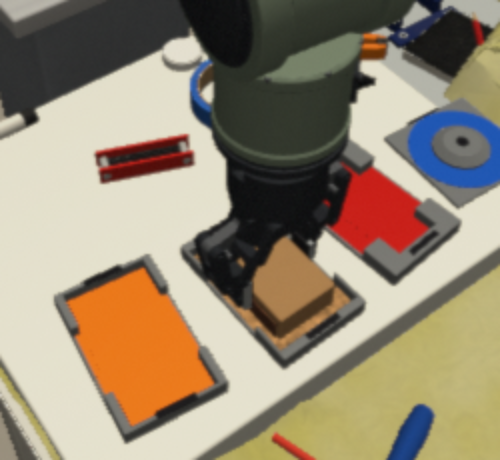

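The block is down on the cork floor with an even gap at the far end. Releasing it.

```bash
python3 -m inch '[[0,0,0,0,0,0,0.15],[0,0,0,0,0,0,0.15],[0,0,0,0,0,0,0.1],[0,0,-0.02,0,0,0,0],[0,0,-0.03,0,0,0,0]]'
python3 -m inch '[[0,0,-0.03,0,0,0,0],[-0.02,0,-0.01,0,0,0,0],[-0.05,0,0,0,0,0,0],[-0.05,0,0,0,0,0,0],[-0.05,0,0,0,0,0,0]]'|head -3
python3 -c "
from h import *
f=grab_frame('side');cv2.imwrite('pics/s3.png',cv2.resize(f[150:380,170:420,::-1],None,fx=2,fy=2))
go(.465,-.175,.13,1.19)"
```

```text
clock: 9.2
position: [0.6457, -0.1636, 0.0932]
tool_rot: [-3.141, 0.003, 0.023]
force: [1.3, 0.3, -0.3]
grip_width: 0.0853
finger_force: 0.0
clock: 9.7
position: [0.4748, -0.1676, 0.1343]
tool_rot: [3.141, -0.0, 0.023]
turn z -1.17 shift [-0.0065  0.0022  0.0033] rp [-3.141  0.008] q7 -1.37 t 9.75 w 0.0854 ff 0.0
```

View pics/s3.png

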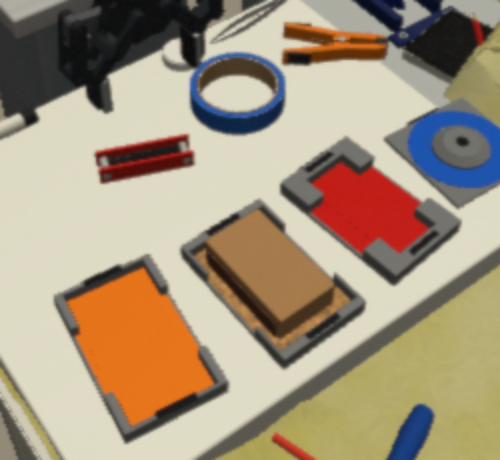

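The block lies flat in its tray at about (270,265). The keys are next.

```bash
python3 -m inch '[[0,0,0,0,0,-0.146,0],[0,0,0,0,0,-0.146,0],[0,0,0,0,0,-0.146,0],[0,0,0,0,0,-0.146,0],[0,0,0,0,0,-0.146,0]]'|sed -n 1,3p
python3 -m inch '[[0,0,0,0,0,-0.146,0],[0,0,0,0,0,-0.146,0],[0,0,0,0,0,-0.146,0],[-0.006,0.002,0.003,0,0,0,0],[0,0,0,0,0,0,0]]'|sed -n 1,3p
python3 -c "
from h import *
go(.465,-.175,.041,1.19)"
```

```text
clock: 10.25
position: [0.477, -0.1678, 0.1344]
tool_rot: [3.141, -0.0, 0.759]
clock: 10.75
position: [0.4761, -0.1751, 0.1309]
tool_rot: [-3.141, 0.0, 1.185]
turn z -0.005 shift [-0.004  -0.0103  0.0899] rp [-3.141  0.   ] q7 -0.41 t 10.75 w 0.0852 ff 0.0
```

```bash
python3 -m inch '[[-0.004,-0.01,0.02,0,0,0,0],[0,0,0.03,0,0,0,0],[0,0,0.025,0,0,0,0],[0,0,0.01,0,0,0,0],[0,0,0.005,0,0,0,0]]'|sed -n 1,3p
python3 -m inch '[[0,0,0,0,0,0,0.5],[0,0,0,0,0,0,0.6],[0,0,0,0,0,0,0.85],[0,0,0,0,0,0,0.85],[0,0,0,0,0,0,0.85]]' 35
python3 -c "
from h import *
go(.465,-.175,.041,1.19)"
```

```text
clock: 11.25
position: [0.4655, -0.1739, 0.0407]
tool_rot: [-3.14, 0.0, 1.189]
clock: 11.75
position: [0.466, -0.1742, 0.042]
tool_rot: [3.14, 0.0, 1.19]
force: [-1.2, -0.3, 10.7]
grip_width: 0.0252
finger_force: 34.5
turn z 0.0 shift [-0.0011 -0.0007  0.001 ] rp [3.14 0.  ] q7 -0.49 t 11.75 w 0.0252 ff 34.5
```

```bash
python3 -m inch '[[0,0,-0.01,0,0,0,0.85],[0,0,-0.03,0,0,0,0.85],[0,0,-0.03,0,0,0,0.85],[0,0,-0.02,0,0,0.07,0.85],[0,0,0,0,0,0.13,0.85]]'|sed -n 2,6p
python3 -m inch '[[0,0,0,0,0,0.13,0.85],[0,0,0,0,0,0.13,0.85],[0,0,0,0,0,0.13,0.85],[0,0,0,0,0,0.13,0.85],[0,0,0,0,0,0.13,0.85]]'|sed -n 2,3p
python3 -m inch '[[0,0,0,0,0,0.13,0.85],[0,0,0,0,0,0.1,0.85],[0,0,0,0,0,0.025,0.85],[0,0,0,0,0,0,0.85]]'|sed -n 2,6p
python3 -c "
from h import *
go(.636,-.0465,.13,.085)"
```

```text
position: [0.4668, -0.1746, 0.1345]
tool_rot: [3.138, -0.001, 0.987]
force: [0.3, -0.1, -2.3]
grip_width: 0.025
finger_force: 35.2
position: [0.4657, -0.1739, 0.132]
tool_rot: [-3.142, -0.001, 0.335]
position: [0.4658, -0.1739, 0.1317]
tool_rot: [-3.142, -0.0, 0.088]
force: [0.8, -0.0, -1.2]
grip_width: 0.025
finger_force: 35.2
turn z 0.003 shift [ 0.1804 -0.1125  0.0017] rp [-3.142 -0.   ] q7 -1.31 t 13.15 w 0.025 ff 35.2
```

```bash
python3 -m inch '[[0.02,-0.012,0,0,0,0,0.85],[0.035,-0.022,0,0,0,0,0.85],[0.035,-0.022,0,0,0,0,0.85],[0.035,-0.022,0,0,0,0,0.85],[0.035,-0.022,0,0,0,0,0.85]]'|sed -n 2,3p
python3 -m inch '[[0.02,-0.012,0,0,0,0,0.85],[0,0,0.02,0,0,0,0.85],[0,0,0.02,0,0,0,0.85],[0,0,0,0,0,0,0.85],[0,0,0,0,0,0,0.85]]'|sed -n 2,3p
python3 -c "
from h import *
f=grab_frame('side');cv2.imwrite('pics/s4.png',cv2.resize(f[100:330,220:470,::-1],None,fx=2,fy=2))
go(.636,-.0465,.047,.085)"
```

```text
position: [0.6176, -0.0596, 0.1316]
tool_rot: [-3.141, -0.0, 0.088]
position: [0.6354, -0.0472, 0.0917]
tool_rot: [-3.141, 0.0, 0.087]
turn z 0.001 shift [ 0.0003 -0.0007  0.0453] rp [-3.141e+00 -1.000e-03] q7 -1.57 t 14.2 w 0.025 ff 35.2
```

View pics/s4.png

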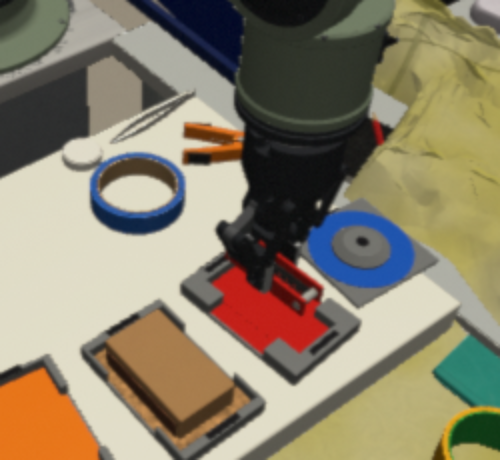

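```bash
python3 -m inch '[[0,0,0.015,0,0,0,0.85],[0,0,0.015,0,0,0,0.85],[0,0,0.008,0,0,0,0.85],[0,0,0.005,0,0,0,0.85],[0,0,0.002,0,0,0,0.85]]'|sed -n 1,4p
python3 -m inch '[[0,0,0,0,0,0,0.85],[0,0,0,0,0,0,0.4],[0,0,0,0,0,0,0.4],[0,0,-0.01,0,0,0,0.4],[0,0,-0.03,0,0,0,0.4]]'
python3 -m inch '[[0,0,-0.04,0,0,0,0.4],[-0.03,0,-0.01,0,0,0,0],[-0.04,0,0,0,0,0,0],[-0.04,0,0,0,0,0,0],[-0.04,0,0,0,0,0,0]]'|sed -n 2,5p
python3 -c "
from h import *
f=grab_frame('side');cv2.imwrite('pics/s5.png',cv2.resize(f[100:330,220:470,::-1],None,fx=2,fy=2))
go(.448,.074,.13,.86)"
```

```text
clock: 14.7
position: [0.635, -0.047, 0.0468]
tool_rot: [-3.142, 0.001, 0.086]
force: [-19.3, 1.7, 47.8]
clock: 15.2
position: [0.634, -0.0469, 0.085]
tool_rot: [-3.141, 0.004, 0.086]
force: [-0.1, 0.2, 0.3]
grip_width: 0.0512
finger_force: 0.0
position: [0.4846, -0.06, 0.137]
tool_rot: [3.141, -0.001, 0.086]
force: [-0.0, 0.0, -0.5]
grip_width: 0.0856
turn z -0.776 shift [ 0.0827 -0.111   0.0065] rp [3.141 0.004] q7 -1.55 t 15.75 w 0.0854 ff 0.0
```

View pics/s5.png

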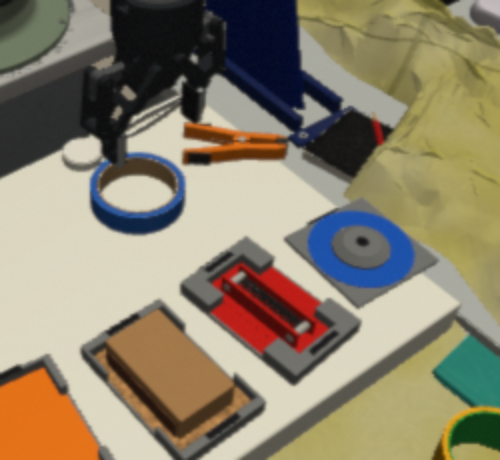

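The keys are seated at about (268,300). Before reaching the clamp I'll check where the blue frame stands.

Run:
```python
from h import *
def pr(uv,zs,cam): return [(z,*ray(cam,uv,z)[:2].round(3)) for z in zs]
for name,t,s in [("bar near end",(140,230),(390,158)),("foot corner",(97,228),(372,165)),("panel corner?",(115,250),(362,45))]:
    print(name);print(pr(t,(0,.1,.2,.3,.4,.5),"top"));print(pr(s,(0,.1,.2,.3,.4,.5),"side"))
f=grab_frame('top');cv2.imwrite('pics/t2.png',cv2.resize(f[150:350,50:330,::-1],None,fx=2.5,fy=2.5))
```

```text
bar near end
[(0, np.float64(0.453), np.float64(0.173)), (0.1, np.float64(0.436), np.float64(0.143)), (0.2, np.float64(0.419), np.float64(0.113)), (0.3, np.float64(0.402), np.float64(0.083)), (0.4, np.float64(0.385), np.float64(0.053)), (0.5, np.float64(0.368), np.float64(0.023))]
[(0, np.float64(0.444), np.float64(0.253)), (0.1, np.float64(0.522), np.float64(0.151)), (0.2, np.float64(0.6), np.float64(0.048)), (0.3, np.float64(0.678), np.float64(-0.054)), (0.4, np.float64(0.756), np.float64(-0.157)), (0.5, np.float64(0.834), np.float64(-0.259))]
foot corner
[(0, np.float64(0.448), np.float64(0.26)), (0.1, np.float64(0.432), np.float64(0.221)), (0.2, np.float64(0.415), np.float64(0.183)), (0.3, np.float64(0.399), np.float64(0.144)), (0.4, np.float64(0.382), np.float64(0.105)), (0.5, np.float64(0.366), np.float64(0.067))]
[(0, np.float64(0.437), np.float64(0.201)), (0.1, np.float64(0.516), np.float64(0.106)), (0.2, np.float64(0.595), np.float64(0.011)), (0.3, np.float64(0.675), np.float64(-0.084)), (0.4, np.float64(0.754), np.float64(-0.179)), (0.5, np.float64(0.833), np.float64(-0.274))]
panel corner?
[(0, np.float64(0.408), np.float64(0.215)), (0.1, np.float64(0.395), np.float64(0.181)), (0.2, np.float64(0.383), np.float64(0.147)), (0.3, np.float64(0.37), np.float64(0.113)), (0.4, np.float64(0.358), np.float64(0.079)), (0.5, np.float64(0.346), np.float64(0.045))]
[(0, np.float64(-0.023), np.float64(0.6)), (0.1, np.float64(0.123), np.float64(0.448)), (0.2, np.float64(0.269), np.float64(0.295)), (0.3, np.float64(0.415), np.float64(0.142)), (0.4, np.float64(0.56), np.float64(-0.011)), (0.5, np.float64(0.706), np.float64(-0.164))]
```

View pics/t2.png

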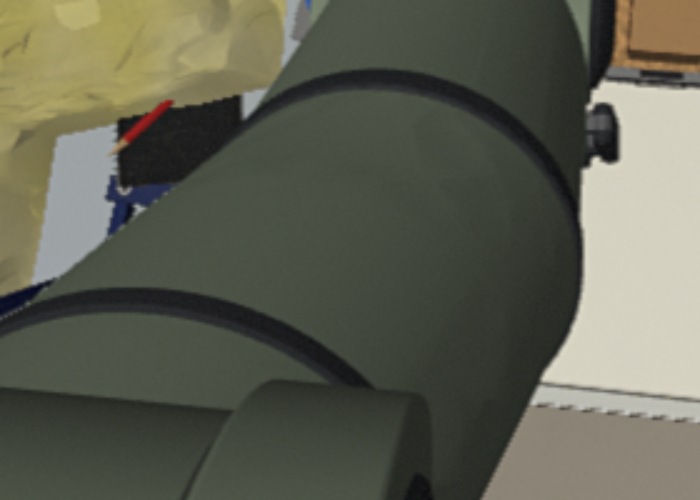

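The arm hides the clamp in this picture. The rays put the screen at y≈0.2, well clear of the clamp at y≈0.074, so I'll proceed to the clamp.

```bash
python3 -m inch '[[0,0,0,0,0,-0.13,0],[0,0,0,0,0,-0.13,0],[0,0,0,0,0,-0.13,0],[0,0,0,0,0,-0.13,0],[0,0,0,0,0,-0.13,0]]'|sed -n 2,3p
python3 -m inch '[[0,0,0,0,0,-0.126,0],[0.02,-0.028,0.001,0,0,0,0],[0.02,-0.028,0.002,0,0,0,0],[0.02,-0.028,0.002,0,0,0,0],[0.022,-0.027,0.001,0,0,0,0]]'|sed -n 2,4p
python3 -m inch '[[0,0,0,0,0,0,0]]'|sed -n 2,4p
python3 -c "
from h import *
go(.448,.074,.13,.86);print(telemetry.observe()['qpos'].round(2))"
```

```text
position: [0.4866, -0.0599, 0.1369]
tool_rot: [3.141, -0.001, 0.741]
position: [0.4551, 0.0758, 0.1308]
tool_rot: [3.141, -0.001, 0.861]
force: [0.5, 0.5, 0.3]
position: [0.455, 0.079, 0.1309]
tool_rot: [-3.141, -0.002, 0.867]
force: [0.4, -0.6, -0.0]
turn z 0.007 shift [-0.0084 -0.002   0.0009] rp [-3.141e+00 -2.000e-03] q7 -1.22 t 16.9 w 0.0855 ff 0.0
[-0.05  0.43 -0.32  2.1   0.22  0.64 -1.22]
```

```bash
python3 -m inch '[[-0.008,-0.002,0.02,0,0,0.007,0],[0,0,0.03,0,0,0,0],[0,0,0.025,0,0,0,0],[0,0,0.01,0,0,0,0],[0,0,0.005,0,0,0,0]]'|sed -n 2,4p
python3 -m inch '[[0,0,0,0,0,0,0.4],[0,0,0,0,0,0,0.5],[0,0,0,0,0,0,0.7],[0,0,0,0,0,0,0.7],[0,0,0,0,0,0,0.7]]' 35
python3 -c "
from h import *
go(.448,.074,.041,.86)"
```

```text
position: [0.4486, 0.0697, 0.04]
tool_rot: [-3.141, 0.001, 0.855]
force: [-0.0, 0.1, -0.1]
clock: 17.9
position: [0.4488, 0.07, 0.0413]
tool_rot: [3.141, -0.001, 0.855]
force: [-3.8, -0.2, 16.7]
grip_width: 0.0396
finger_force: 32.6
turn z -0.005 shift [ 0.0025 -0.0032  0.0003] rp [ 3.141e+00 -1.000e-03] q7 -1.31 t 17.9 w 0.0396 ff 32.6
```

```bash
python3 -m inch '[[0,0,-0.01,0,0,0,0.7],[0,0,-0.02,0,0,0,0.7],[0,0,-0.03,0,0,0,0.7],[0,0,-0.03,0,0,0,0.7],[0,0,-0.01,0,0,0,0.7]]'
python3 -c "
from h import *
f=grab_frame('side');cv2.imwrite('pics/s6.png',cv2.resize(f[70:270,220:470,::-1],None,fx=2.5,fy=2.5))
for q in landmark_of('orange_clamp_mid','side')[:1]:print(q['score'],q['xy'],ray('side',q['xy'],.148))
go(.448,.074,.041,.86)"
```

```text
clock: 18.4
position: [0.4494, 0.07, 0.1434]
tool_rot: [3.139, -0.003, 0.854]
force: [0.6, -0.8, -0.4]
grip_width: 0.0394
finger_force: 35.0
0.71 [336.4, 133.4] [0.44195295 0.07231853 0.148     ]
turn z -0.006 shift [ 0.0024 -0.0037  0.1009] rp [ 3.139e+00 -2.000e-03] q7 -1.21 t 18.5 w 0.0392 ff 35.0
```

View pics/s6.png

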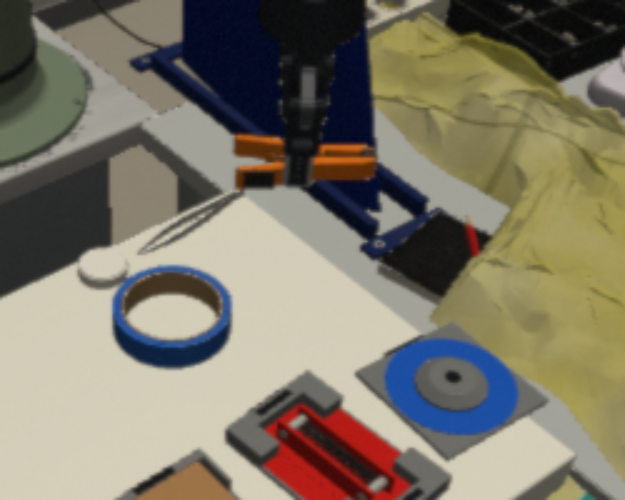

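The clamp is held level at about (305,165). Turning and carrying it to the orange tray.

```bash
python3 -m inch '[[0,0,0,0,0,0.08,0.7],[0,0,0,0,0,0.13,0.7],[0,0,0,0,0,0.13,0.7],[0,0,0,0,0,0.13,0.7],[0,0,0,0,0,0.13,0.7]]'|sed -n 2,3p
python3 -m inch '[[0,0,0,0,0,0.13,0.7],[0,0,0,0,0,0.13,0.7],[0,0,0,0,0,0.08,0.7],[0,0,0,0,0,0.035,0.7],[0,0,0,0,0,0,0.7]]'|sed -n 2,3p
python3 -c "
from h import *
go(.63,-.285,.13,-.12)"
```

```text
position: [0.4479, 0.0696, 0.1393]
tool_rot: [3.141, 0.002, 0.249]
position: [0.448, 0.0698, 0.1397]
tool_rot: [3.141, 0.001, -0.119]
turn z 0.001 shift [0.2231 0.3305 0.0097] rp [3.141e+00 1.000e-03] q7 -2.03 t 19.5 w 0.0391 ff 35.0
```

```bash
python3 -m inch '[[0.013,0.02,0,0,0,0,0.7],[0.025,0.037,0,0,0,0,0.7],[0.025,0.037,0,0,0,0,0.7],[0.025,0.037,0,0,0,0,0.7],[0.025,0.037,0,0,0,0,0.7]]'|sed -n 2,3p
python3 -m inch '[[0.025,0.037,0,0,0,0,0.7],[0.025,0.037,0,0,0,0,0.7],[0.025,0.037,0,0,0,0,0.7],[0.022,0.033,0,0,0,0,0.7],[0.013,0.018,0,0,0,0,0.7]]'|sed -n 2,3p
python3 -m inch '[[0,0,0.01,0,0,0,0.7],[0,0,0.02,0,0,0,0.7],[0,0,0.02,0,0,0,0.7],[0,0,0,0,0,0,0.7],[0,0,0,0,0,0,0.7]]'|sed -n 2,3p
python3 -c "
from h import *
f=grab_frame('side');cv2.imwrite('pics/s7.png',cv2.resize(f[170:390,150:400,::-1],None,fx=2.5,fy=2.5))
go(.63,-.285,.048,-.12)"
```

```text
position: [0.5408, -0.1124, 0.1399]
tool_rot: [-3.142, 0.0, -0.118]
position: [0.6302, -0.2882, 0.1394]
tool_rot: [3.141, 0.001, -0.121]
position: [0.63, -0.2841, 0.0902]
tool_rot: [-3.141, 0.001, -0.119]
turn z 0.001 shift [-0.0003  0.0007  0.0429] rp [-3.142 -0.   ] q7 -1.38 t 21.05 w 0.0393 ff 35.0
```

View pics/s7.png

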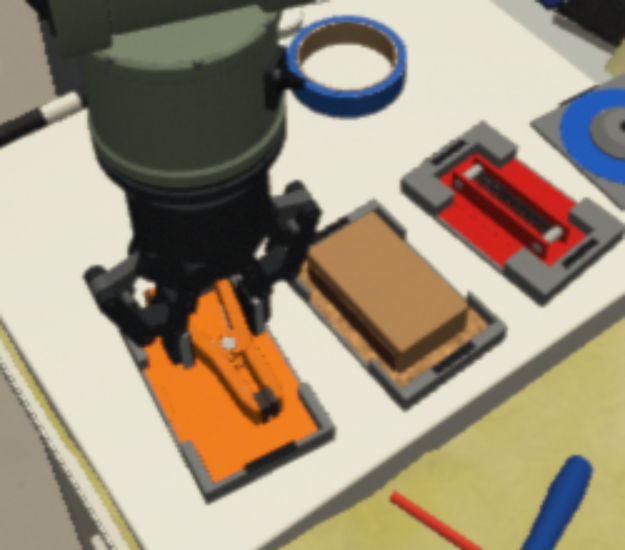

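```bash
python3 -m inch '[[0,0,0.015,0,0,0,0.7],[0,0,0.013,0,0,0,0.7],[0,0,0.007,0,0,0,0.7],[0,0,0.004,0,0,0,0.7],[0,0,0,0,0,0,0.7]]'|sed -n 1,4p
python3 -m inch '[[0,0,0.001,0,0,0,0.7],[0,0,0,0,0,0,0.7]]'|sed -n 1,4p
python3 -c "
from h import *
go(.63,-.285,.047,-.12)"
```

```text
clock: 21.55
position: [0.6299, -0.2844, 0.0506]
tool_rot: [-3.141, 0.001, -0.12]
force: [-0.6, 0.0, -0.2]
clock: 21.75
position: [0.6304, -0.2846, 0.0506]
tool_rot: [3.141, -0.0, -0.12]
force: [-0.2, 0.3, -0.1]
turn z -0.0 shift [-0.0003  0.0004  0.0036] rp [ 3.141 -0.   ] q7 -1.38 t 21.75 w 0.0395 ff 35.0
```

```bash
python3 -m inch '[[0,0,0.002,0,0,0,0.7],[0,0,0.0015,0,0,0,0.7],[0,0,0,0,0,0,0.7]]'|sed -n 1,4p
python3 -m inch '[[0,0,0,0,0,0,0.35],[0,0,0,0,0,0,0.25],[0,0,0,0,0,0,0.1],[0,0,-0.02,0,0,0,0.1],[0,0,-0.03,0,0,0,0.1]]'
python3 -m inch '[[0,0,-0.04,0,0,0,0.1],[-0.03,0,-0.01,0,0,0,0],[-0.04,-0.02,0,0,0,0,0],[-0.04,-0.04,0,0,0,0,0],[-0.04,-0.04,0,0,0,0,0]]'|sed -n 2,5p
python3 -c "
from h import *
for c in('side','top'):
  f=grab_frame(c);cv2.imwrite(f'pics/{c}8.png',f[:,:,::-1])
  for q in landmark_of('blue_tape_mid',c)[:1]:print(c,q['score'],ray(c,q['xy'],.052))
  for q in landmark_of('tape_stand',c)[:1]:print(c,q['score'],ray(c,q['xy'],.04))
o=[ortho(c,cv2.imread(f'pics/{c}8.png'),.38,.72,-.36,.14,.055,.8) for c in('top','side')]
cv2.imwrite('pics/o8.png',np.hstack(o))
go(.446,-.054,.13,0)"
```

```text
clock: 22.05
position: [0.6302, -0.2845, 0.0467]
tool_rot: [-3.142, 0.0, -0.12]
force: [0.4, 0.1, -0.6]
clock: 22.55
position: [0.6292, -0.284, 0.0958]
tool_rot: [-3.141, 0.003, -0.12]
force: [-0.4, -0.8, -0.1]
grip_width: 0.0766
finger_force: 0.0
position: [0.4998, -0.1768, 0.147]
tool_rot: [3.142, -0.001, -0.122]
force: [1.7, 2.0, -0.6]
grip_width: 0.0856
side 0.75 [ 0.43953459 -0.05368928  0.052     ]
top 0.18 [ 0.63365809 -0.04125022  0.052     ]
top 0.8 [0.63639882 0.07753609 0.04      ]
turn z -0.121 shift [-0.0561 -0.1243  0.0171] rp [ 3.141e+00 -1.000e-03] q7 -1.5 t 23.35 w 0.0855 ff 0.0
```

View pics/o8.png

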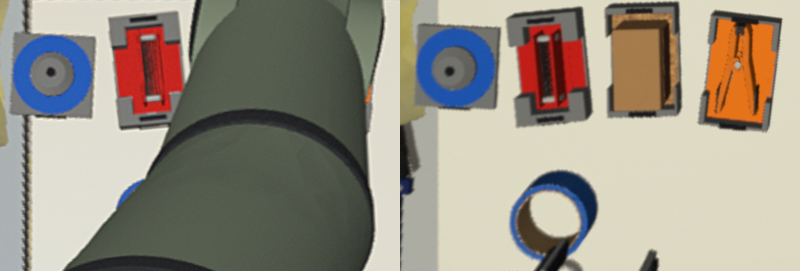

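Clamp, block and keys lie in their recesses in the right-hand panel. I'll take the tape by its +y wall.

```bash
python3 -m inch '[[0,0,0.017,0,0,-0.121,0.4],[-0.014,-0.042,0,0,0,0,0.4],[-0.014,-0.042,0,0,0,0,0.4],[-0.014,-0.042,0,0,0,0,0.4],[-0.014,-0.042,0,0,0,0,0.4]]'|sed -n 2,3p
python3 -m inch '[[0,0,0,0,0,0,0.4],[0,0,0,0,0,0,0.4]]'|sed -n 2,3p
python3 -c "
from h import *
f=grab_frame('side');
for q in landmark_of('blue_tape_mid','side')[:1]:print(q['score'],ray('side',q['xy'],.052))
f=grab_frame('top')
for q in landmark_of('blue_tape_mid','top')[:1]:print(q['score'],ray('top',q['xy'],.052))
go(.446,-.01,.05,0)"
```

```text
position: [0.4455, -0.0089, 0.1297]
tool_rot: [-3.142, -0.0, -0.001]
position: [0.446, -0.0094, 0.1298]
tool_rot: [3.142, -0.0, 0.002]
0.73 [ 0.44665204 -0.05193484  0.052     ]
turn z -0.002 shift [ 0.0003 -0.0008  0.0797] rp [ 3.141 -0.   ] q7 -1.75 t 24.25 w 0.0515 ff 0.0
```

```bash
python3 -m inch '[[0,0,0.02,0,0,0,0.4],[0,0,0.02,0,0,0,0.4],[0,0,0.02,0,0,0,0.4],[0,0,0.013,0,0,0,0.4],[0,0,0.006,0,0,0,0.4]]'|sed -n 2,4p
python3 -m inch '[[0,0,0,0,0,0,0.7],[0,0,0,0,0,0,0.85],[0,0,0,0,0,0,1],[0,0,0,0,0,0,1],[0,0,0,0,0,0,1]]' 30
python3 -m inch '[[0,0,-0.01,0,0,0,1],[0,0,-0.02,0,0,0,1],[0,0,-0.03,0,0,0,1],[0,0,-0.02,0,0,0,1],[0,0,0,0,0,0,1]]'
python3 -c "
from h import *
f=grab_frame('side');
for q in landmark_of('blue_tape_mid','side')[:1]:print(q['score'],ray('side',q['xy'],.132))
go(.633,.1185,.13,0)"
```

```text
position: [0.445, -0.0105, 0.0497]
tool_rot: [3.141, 0.001, -0.001]
force: [-0.3, -0.5, -0.1]
clock: 25.25
position: [0.4457, -0.0097, 0.0513]
tool_rot: [-3.142, -0.001, 0.001]
force: [0.1, -0.2, 7.6]
grip_width: 0.0093
finger_force: 32.3
clock: 25.75
position: [0.4464, -0.0096, 0.1336]
tool_rot: [-3.141, -0.004, 0.001]
force: [-0.1, 0.3, -0.6]
grip_width: 0.009
finger_force: 32.0
0.89 [ 0.43830264 -0.05230892  0.132     ]
turn z 0.001 shift [ 0.1877 -0.1281  0.0013] rp [-3.141e+00 -1.000e-03] q7 -1.75 t 25.85 w 0.009 ff 32.0
```

```bash
python3 -m inch '[[0.014,-0.01,0,0,0,0,1],[0.028,-0.019,0,0,0,0,1],[0.028,-0.019,0,0,0,0,1],[0.028,-0.019,0,0,0,0,1],[0.028,-0.019,0,0,0,0,1]]'|sed -n 2,3p
python3 -m inch '[[0.028,-0.019,0,0,0,0,1],[0.02,-0.014,0,0,0,0,1],[0.014,-0.009,0,0,0,0,1],[0,0,0.02,0,0,0,1],[0,0,0.02,0,0,0,1]]'|sed -n 2,3p
python3 -m inch '[[0,0,0,0,0,0,1],[0,0,0,0,0,0,1]]'|sed -n 2,3p
python3 -c "
from h import *
for c in ('side','top'):
  f=grab_frame(c)
  for k,z in (('blue_tape_mid',.091),('tape_stand',.04)):
    for q in landmark_of(k,c)[:1]:print(c,k,q['score'],ray(c,q['xy'],z))
  for q in outline_of('blue_tape_mid',c)[:1]:print(rect(c,q['region'],.1))
go(.633,.1185,.055,0)"
```

```text
position: [0.5716, 0.0773, 0.1297]
tool_rot: [3.141, 0.002, 0.001]
position: [0.6329, 0.1189, 0.0892]
tool_rot: [3.141, 0.001, 0.001]
position: [0.6327, 0.1184, 0.0904]
tool_rot: [3.141, 0.002, 0.001]
side blue_tape_mid 0.55 [0.63130968 0.07470558 0.091     ]
side tape_stand 0.85 [0.63467533 0.07635388 0.04      ]
(array([0.6364, 0.0693]), array([120.,  95.]), np.float64(-1.038))
top blue_tape_mid 0.69 [0.63606628 0.07853111 0.091     ]
top tape_stand 0.78 [0.63281431 0.07251322 0.04      ]
(array([0.6248, 0.0654]), array([98., 87.]), np.float64(-0.778))
turn z 0.001 shift [-0.0003  0.      0.0363] rp [-3.141e+00 -1.000e-03] q7 -1.91 t 27.45 w 0.0091 ff 32.0
```

```bash
python3 -m inch '[[0,0,0.012,0,0,0,1],[0,0,0.012,0,0,0,1],[0,0,0.006,0,0,0,1],[0,0,0.003,0,0,0,1],[0,0,0,0,0,0,1]]'|sed -n 2,4p
python3 -m inch '[[0,0,0.002,0,0,0,1],[0,0,0,0,0,0,1]]'|sed -n 2,4p
```

```text
position: [0.6329, 0.1186, 0.0572]
tool_rot: [3.141, 0.001, 0.001]
force: [-0.1, -1.1, -1.5]
position: [0.6334, 0.1186, 0.0564]
tool_rot: [-3.141, -0.001, 0.001]
force: [-2.0, 0.2, 6.0]
```

```bash
python3 -m inch '[[0,0,0,0,0,0,0.8],[0,0,0,0,0,0,0.7],[0,0,0,0,0,0,0.7],[0,0,-0.02,0,0,0,0.7],[0,0,-0.03,0,0,0,0.7]]'
python3 -m inch '[[0,0,-0.04,0,0,0,0.5],[-0.04,0,-0.04,0,0,0,0],[-0.05,0.03,-0.03,0,0,0,0],[-0.05,0.05,0,0,0,0,0],[-0.05,0.05,0,0,0,0,0]]'|sed -n 2,5p
python3 -m inch '[[-0.03,0.05,0,0,0,0,0],[0,0.05,0,0,0,0,0],[0,0.03,0,0,0,0,0],[0,0,0,0,0,0,0]]'|sed -n 1,3p
python3 -c "
from h import *
for c in ('side','top'):
  f=grab_frame(c);cv2.imwrite(f'pics/{c}9.png',f[:,:,::-1])
a=cv2.imread('pics/side9.png')[130:400,130:480];b=cv2.imread('pics/top9.png')[90:330,150:440]
b=cv2.resize(b,(350,270))
cv2.imwrite('pics/f9.png',cv2.resize(np.vstack([a,b]),None,fx=1.1,fy=1.1,interpolation=2))
for k,z in (('blue_tape_mid',.057),('orange_clamp_mid',.054),('hex_keys_mid',.055),('cork_block_mid',.059)):
  for q in landmark_of(k,'side')[:1]:print(k,q['score'],ray('side',q['xy'],z))
"
```

```text
clock: 28.65
position: [0.6322, 0.1183, 0.1049]
tool_rot: [3.141, 0.003, 0.001]
force: [-0.4, 0.1, 0.2]
grip_width: 0.0254
finger_force: 0.0
position: [0.4878, 0.0241, 0.2048]
tool_rot: [-3.141, -0.002, 0.002]
force: [1.4, -0.8, 0.4]
grip_width: 0.0856
clock: 29.55
position: [0.4629, -0.1022, 0.2043]
tool_rot: [3.14, -0.0, -0.005]
blue_tape_mid 0.85 [0.63121609 0.07645502 0.057     ]
orange_clamp_mid 0.93 [ 0.63192859 -0.28454272  0.054     ]
hex_keys_mid 0.42 [ 0.63773162 -0.16446035  0.055     ]
cork_block_mid 0.92 [ 0.63809774 -0.16466806  0.059     ]
```

View pics/f9.png

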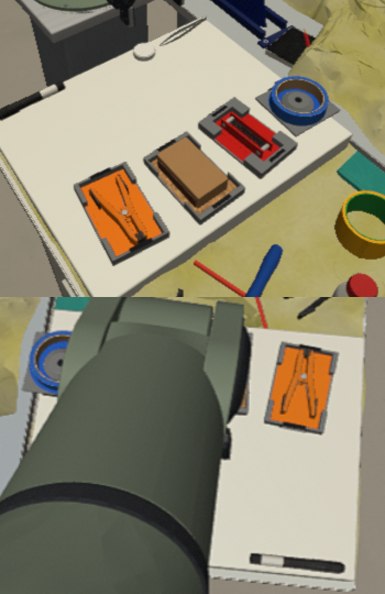

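All four things lie in their homes: clamp at (125,212), block (190,178), keys (250,138) and tape round the hub at (300,98). The marker at (35,100) hasn't moved.

```bash
python3 -c "
from workcell import bot
print(bot.job_done())"
```

```text
the job is handed in; nothing more can be done
None
```

The clamp, sanding block, hex keys and tape are each down in their own home, released, with the marker untouched. The job was handed in at about 30 s; the highest force I saw was a brief 48 N up through the fingers while seating the keys.

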